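Raise the drawing board to the red mark and hold it

TASK

Take the cork-stoppered jar off the hinged drawing board and stand it upright in the middle of the round blue coaster, with the board still lying down. Then lift the board by its bar handle until its white pointer pin lines up with the red mark on the angle arc (within about 3 degrees), and finish while holding it still there in the gripper: the board falls if let go. Do not shift the red mark or the tape roll, paint can and green jar standing around.

Things in the scene. Friction and masses are not known exactly. Their poses are not given: they have to be found in the camera images.
- easel: fixed table easel: wooden base 235 x 270 mm with a hinged board and, right (at y = -141 mm), an upright aluminium arc, top 205 mm above the table. Origin on the table under it; x points from hinge to handle (away from the robot, yaw within 0.25 rad), z up. Hinge line parallel to y through x = -110, z = 35 mm. Spans x -130 to +105 (lying handle to +160), y -166 to +135 mm.
- board (a joint): angle of the drawing board about the hinge at its near edge, rad: 0 = lying flat (start), grows as its far edge and handle rise; stop at 1.25. Pale wood, 200 x 260 x 10 mm, paper on top; lying, its top is 40 mm above the table. Weighs 0.4 kg; the hinge is nearly free, so it drops if not held (about 2 N at the handle).
- board_handle (a point): middle of the black round handle bar, 15 mm diameter, 100 mm long, parallel to the hinge line and 262 mm from it, in the board's plane; lying, 35 mm above the table with bare table under it. Crossbar of a steel stirrup 140 mm wide; 60 mm gap from its axis to the board's edge. Rises on a 262 mm circle about the hinge; being round it can turn between fingers.
- board_pointer (a point): point on the white pointer pin (6 mm thick, sticking out of the board's right edge) that moves with the board, 188 mm from the hinge line, at y = -149 mm of the easel.
- mark_tip (a point): tip of the red mark, same radius (188 mm) and same y as board_pointer: the two points coincide when the board stands at the marked angle.
- mark (a joint): marked angle, rad, on the same scale as joint board (board value equal to this = pointer on the mark); 0.55 to 1.0. The red clip is stiff on the arc and is to be left where it is.
- jar: clear glass jar with a brown cork stopper, 46 mm diameter, 71 mm high (straight glass up to about 50 mm, stopper 34 mm diameter), about 0.14 kg, standing on the drawing board at the start. Origin at the centre of its underside, z up through the stopper.
- coaster: flat round blue coaster, 110 mm diameter, 5 mm thick, fixed on the table to the left of the easel. Origin at the centre of its underside.
- tape: roll of masking tape lying flat, 104 mm across, 25 mm high; bystander. Origin under its centre.
- green_jar: jar of green pigment with a black lid, 56 mm diameter, 89 mm high, beyond the easel; bystander. Origin under its centre.
- paint_can: small paint can with cream label, 78 mm diameter, 74 mm high, right of the easel; bystander. Origin under its centre.
Not all that is in view belongs to the job. Leave any purple look-alike of the jar alone. Of the things that look like the coaster, the larger one is meant.

How it is judged:
On the way:
1. The jar stands upright on the coaster, let go, while the board still lies down (horizontal distance between jar and coaster below 0.035 m and height (world z) of jar below 0.012 m and angle between jar's own z axis and vertical below 0.15 rad and linear speed of jar below 0.03 m/s and contact force between jar and the fingers below 0.1 N and contact force between jar and easel below 0.1 N and value of joint board below 0.1 rad), for 0.2 s.
At the end, for the whole second after the job is handed in: The jar stands upright on the coaster (centres within 35 mm), let go; the pointer is within 11 mm (about 3.4 degrees) of the red mark, the board still (under 0.05 rad/s) and held there by the gripper's fingers, with no loose object against it (horizontal distance between jar and coaster below 0.035 m and height (world z) of jar below 0.012 m and angle between jar's own z axis and vertical below 0.15 rad and linear speed of jar below 0.03 m/s and contact force between jar and the fingers below 0.1 N and contact force between jar and easel below 0.1 N and distance between board_pointer and mark_tip below 0.011 m and velocity of joint board between -0.05 and 0.05 rad/s and contact force between the fingers and easel above 0.5 N and contact force between easel and tape below 0.1 N and contact force between easel and green_jar below 0.1 N and contact force between easel and paint_can below 0.1 N); the arm keeps its last pose, push and grip.
It fails at once if The jar is tipped over (angle between jar's own z axis and vertical above 0.7 rad).
It fails at once if The board is lifted with the jar still on it (value of joint board above 0.12 rad and contact force between jar and easel above 0.1 N).
It fails at once if The red mark is shifted (distance of mark_tip from where it was at the start of the episode above 0.008 m).
It fails at once if The tape roll, paint can or green jar is moved over 30 mm (distance of any of tape, green_jar, paint_can from where it was at the start of the episode above 0.03 m).
It also fails if it takes over 51 s, if anything falls off the work surface, if the arm or the gripper's body presses on something with over 40 N, if the wrist force passes 120 N, or if a joint passes its speed limit or range.

ROBOT

A 6-joint arm with a two-finger parallel gripper is mounted at the origin on a cart in front of the work surface, level with it; the furniture and walls round the work are solid. World frame = base frame: x ahead of the robot, y to its left, z up, the work surface at z = 0. Lengths are in m, angles in rad, forces in N, time in s.
With the tool pointing down it reaches from about 0.375 to 0.925 m from the base axis. Payload 5.7 kg.
Tool frame: the origin (TCP) lies midway between the tips of the shut fingers; the grasp point (between the pads) lies 19 mm behind it; z points along the fingers, y is the line along which they close (so a half turn about z gives the same grasp; the last joint's range is limited). The gripper opens to 88 mm and grips with 3 to 60 N. Pads are 20 mm wide; open, the fingers measure 115 mm over their backs; the gripper's body (75 mm by 178 mm) begins 61 mm behind the grasp point.
Start: joints at [1.219, 0.359, 1.51, -0, 1.272, -0.115], TCP at [0.141, 0.583, 0.223] pointing down, gripper open.
Joint ranges: [-2.97, 2.97], [-1.01, 2.36], [0.21, 2.38], [-0.96, 4.11], [0.2, 2.71], [-2.98, 2.98]. Speed limits (rad/s): [2.39, 2.39, 3.14, 3.14, 3.14, 3.14].

INTERFACE

Orientations are given as a unit quaternion [x, y, z, w].
In Python, from rig import get_state, grab_frame, job_done gives the robot as it stands.
- The arm moves only by the tool jog_arm, never from a script. Its arguments are lists of equal length, an entry for each row: "hand": the closure, from 0 (fully open) to 1 (shut); "travel": the shift along the tool's x, y, z scaled (see below), a list of three; "angular": the turn, a rotation vector about the tool's x, y, z scaled (see below), a list of three. In form: {"hand": [hand, ...], "travel": [[dx, dy, dz], ...], "angular": [[rx, ry, rz], ...]}. A call has exactly 10 rows; each row shifts and turns the commanded pose from where the row before left it, along the tool's axes as they then stand; what a row does not reach is not made up. The controller multiplies each number of a shift by 0.02 m and each number of a turn by 4 degrees. A row lasts 1/12 s, in which the tool goes at most 41.7 mm and 7.16 degrees, less where a joint would pass 70% of its speed; a pose out of reach is approached as far as the arm can. A call with a number of a shift or a turn outside -1 to 1 is refused whole. A call with a gripper value outside its range is refused whole. The fingers move at their own pace and stop on an object; "grip_force" is the grip in N (left out, the last holds). Time passes only in rows, so rows that do not move let the fingers close, or fill a call up. It gives the time, the measured TCP pose, the force, the opening and the grip force at its end, in the units of the state.
- get_state(): the state, without advancing time (a new reading comes with each control period).
- grab_frame(name): name is "side" or "top"; returns a dict with "frame" (400x640x3 uint8, red, green, blue), "fov_y" (degrees; the focal length in pixels is half the picture's height over the tangent of half this angle, whatever the lens; pixels are square), "cx", "cy" (the principal point, pixels), "eye" and "attitude" of the camera in the world. Camera axes: x right, y up, looking along -z (the intrinsics and any distortion apply to the point x, -y, -z); pixel columns grow to the right and rows downward; lengths in m; the calibration is good to about 2 mm. A picture is of the moment at which its call begins. There is no depth.
- job_done(): hands the job in; it is judged then, once.
The state is a dict: "time_s": time; "q": joint angles; "qd": joint speeds; "joint_efforts": joint torques, N m; "ee_pos": TCP position; "tool_rot": TCP orientation; "force": force on the tool from outside, world axes, zero at the start; "wrist_torque": the same for the moment, N m; "opening": opening from 0.0 (shut) to 1.0 (fully open); "grasp_force": force on a finger pad.
Only numpy, scipy, OpenCV 4.12 (cv2) and the standard library are available. Lean on these libraries where they do the work, as an engineer would, in place of code of your own. Each camera call takes 0.05 s, during which the arm holds its last target. There are 200 camera calls.

## Working session

There is one attempt and no reset: what is moved stays moved. The work goes in short steps, Python scripts to look and compute and a tool call to move; the robot and the scene stay as the last step left them, time stands still between calls to the robot, and variables do not carry over. Pictures are saved under pics/ and viewed, at most 10 in all, crops included, and the job is handed in when it is done.

Besides the shell and the picture viewer there is one more tool, called after "Call:" as name(argument=value, ...) on one line, values as JSON. jog_arm: Moves the arm, as the interface text tells. Its arguments: {"type":"object","properties":{"hand":{"type":"array"},"travel":{"type":"array"},"angular":{"type":"array"},"grip_force":{"type":"number"}},"required":["hand","travel","angular"]}

```bash
mkdir -p pics; ls; python3 - <<'E'
from rig import *
import cv2
for n in("side","top"):
    f=grab_frame(n); cv2.imwrite(f"pics/{n}0.png",f["frame"][:,:,::-1]); print({k:v for k,v in f.items() if k!="frame"})
print(get_state())
E
```

```text
pics
{'fov_y': 45.45192222497286, 'cx': 314.7120049795609, 'cy': 199.18983631825196, 'eye': array([0.51917959, 1.23376022, 0.75960887]), 'attitude': array([-0.01766868,  0.49916369,  0.86616163, -0.01695494])}
{'fov_y': 45.525837371745595, 'cx': 324.4033946574365, 'cy': 202.4691490608885, 'eye': array([ 0.38206874, -0.01703269,  1.58483371]), 'attitude': array([ 0.0399824 , -0.04086102, -0.69946744,  0.71237426])}
{'time_s': 0.1, 'q': array([ 1.21890356e+00,  3.59424162e-01,  1.51129325e+00,  3.44437509e-06,
        1.27248602e+00, -1.15063603e-01]), 'qd': array([-0.0003414 , -0.00430775, -0.00272575, -0.00066163, -0.00091953,
       -0.0001461 ]), 'joint_efforts': array([ 1.78877170e-03, -5.16367292e+01, -2.71404827e+01,  6.77330978e-02,
        2.75609008e-02, -4.75624029e-05]), 'ee_pos': array([0.14054954, 0.58268829, 0.22191067]), 'tool_rot': array([ 1.18138507e-01,  9.92996800e-01, -7.83152467e-04, -1.87937206e-04]), 'force': array([0.55158999, 0.13809797, 0.11238205]), 'wrist_torque': array([ 0.02239918, -0.04595441,  0.02532418]), 'grasp_force': 0.0, 'opening': 1.0044361605271814}
```

View pics/top0.png

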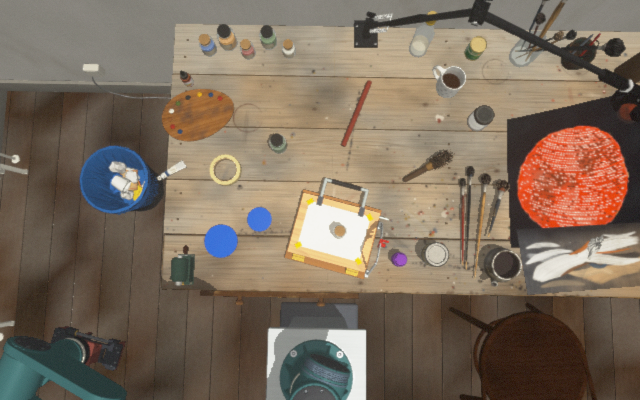

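View pics/side0.png

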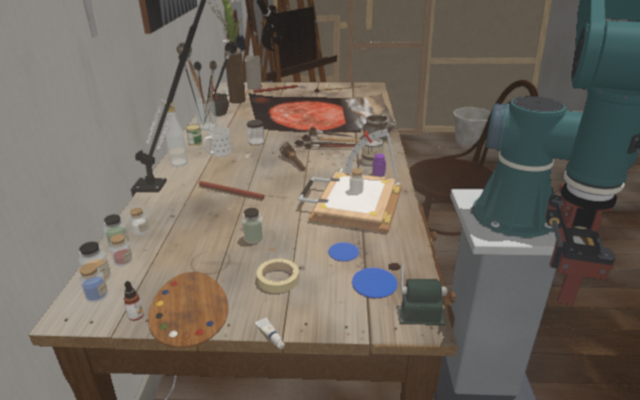

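Top view: the stoppered jar is on the board at (339,230). Other candidates are the purple look-alike at (399,259) and the green jar at (277,142). The larger coaster is at (221,240) and the smaller at (260,219). Next I check the choice in close crops.

```bash
cat > h.py <<'E'
import numpy as np, cv2
from scipy.spatial.transform import Rotation as R
from rig import *
def ray(f,u,v):
    fl=200/np.tan(np.radians(f["fov_y"]/2))
    d=R.from_quat(f["attitude"]).apply([(u-f["cx"])/fl,-(v-f["cy"])/fl,-1]); return np.array(f["eye"]),d
def at(f,u,v,z):
    o,d=ray(f,u,v); return o+d*(z-o[2])/d[2]
def proj(f,p):
    fl=200/np.tan(np.radians(f["fov_y"]/2))
    c=R.from_quat(f["attitude"]).inv().apply(np.atleast_2d(p)-f["eye"])
    return np.c_[f["cx"]-fl*c[:,0]/c[:,2], f["cy"]+fl*c[:,1]/c[:,2]]
def crop(f,x,y,w,h,s,name):
    cv2.imwrite(name,cv2.resize(f["frame"][y:y+h,x:x+w,::-1],None,fx=s,fy=s,interpolation=cv2.INTER_CUBIC))
E
python3 - <<'E'
from h import *
t=grab_frame("top");s=grab_frame("side")
crop(t,280,170,130,115,5,"pics/tc.png");crop(s,295,110,120,120,5,"pics/sc.png")
for n,f in(("t",t),("s",s)):
    a=f["frame"].astype(int);m=((a[...,2]>150)&(a[...,0]<90)&(a[...,2]-a[...,1]>60)).astype(np.uint8)
    N,l,st,c=cv2.connectedComponentsWithStats(m)
    for i in range(1,N):
        if st[i,4]>100: print(n,st[i],c[i],at(f,*c[i],.005))
print(proj(t,[0,0,0]),proj(s,get_state()["ee_pos"]),proj(t,get_state()["ee_pos"]))
E
```

```text
t [248 208  23  23 422] [258.91469194 218.86729858] [0.50476042 0.19918361 0.005     ]
t [205 225  32  33 830] [220.43975904 240.6686747 ] [0.43023807 0.32380931 0.005     ]
s [329 244  29  16 367] [343.16076294 251.55858311] [0.50241426 0.20703322 0.005     ]
s [353 269  44  28 975] [374.28307692 282.44615385] [0.42784076 0.33024059 0.005     ]
[[315.81474414 376.85074484]] [[558.84963796 283.31256946]] [[106.1307601  340.62562575]]
```

View pics/tc.png

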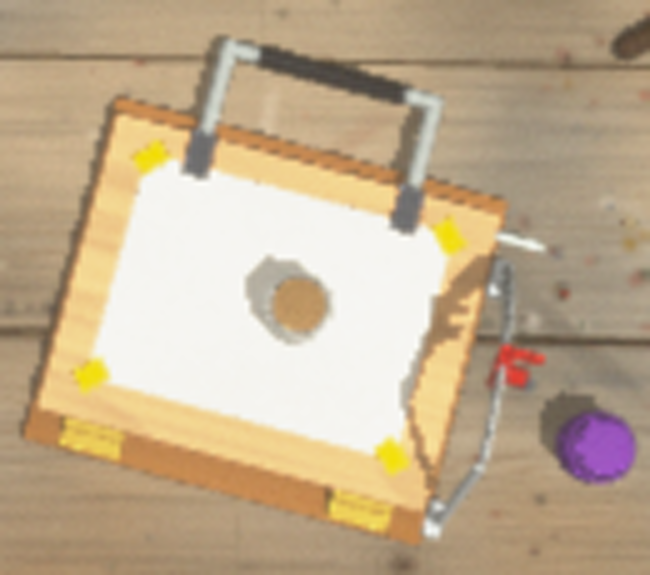

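View pics/sc.png

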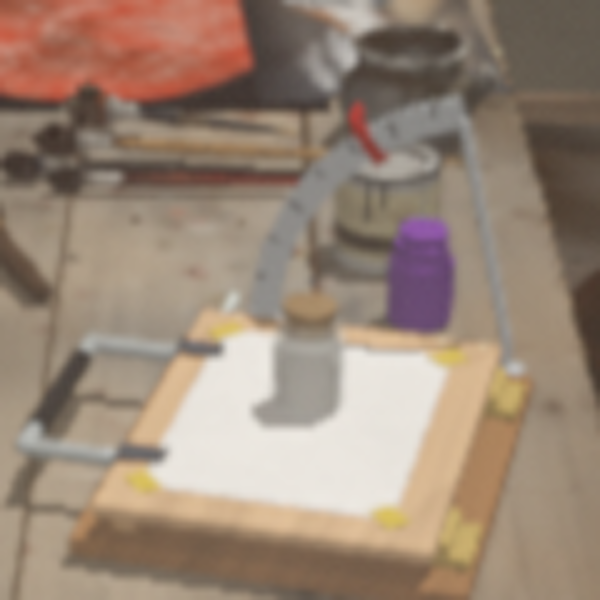

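Top crop: cork top at (301,305), which is px (340.2,231). Handle bar ends are at (262,53) and (404,95), the red mark at about (543,358), and the white pointer tip at (545,248). The side crop confirms that the glass jar with the cork stands on the paper, cork top at (310,302), and that the purple one stands off the board. The red mark's outer tip there is at (355,105).

```bash
cat > fit.py <<'E'
from h import *
from scipy.optimize import least_squares
t=grab_frame("top");s=grab_frame("side")
T=lambda c:((np.array(c)+.5)/5-.5)+[280,170]
S=lambda c:((np.array(c)+.5)/5-.5)+[295,110]
L=[(-.11,.13,.04),(.09,.13,.04),(.09,-.13,.04),(.152,.05,.0425),(.152,-.05,.0425),(.152,.07,.04),(.152,-.07,.04)]
tp=T([(40,410),(118,105),(503,205),(262,53),(404,95),(230,48),(435,100)])
Ls=[(-.11,.13,.04),(.09,.13,.04),(.09,-.13,.04),(.152,.05,.035),(.152,-.05,.035)]
sp=S([(435,557),(97,508),(207,312),(38,428),(85,350)])
def W(p,P): return R.from_euler('z',p[2]).apply(np.array(P))+[p[0],p[1],0]
def res(p,which=2):
    a=proj(t,W(p,L))-tp; b=proj(s,W(p,Ls))-sp
    return np.r_[a.ravel(),b.ravel()] if which==2 else (a if which==0 else b).ravel()
for w in(0,1,2):
    r=least_squares(res,[.5,0,-.2],args=(w,),loss='soft_l1'); print(w,r.x,np.round(r.fun,1))
p=r.x
def tri(a,b):
    (o1,d1),(o2,d2)=ray(t,*a),ray(s,*b); k=np.linalg.lstsq(np.c_[d1,-d2],o2-o1,rcond=None)[0]
    x,y=o1+k[0]*d1,o2+k[1]*d2; return (x+y)/2,np.linalg.norm(x-y)
print("jar top",tri(T((301,305)),S((310,302))),at(t,*T((301,305)),.111),at(s,*S((310,302)),.111))
print("coaster top",at(t,220.4,240.7,.005),at(s,374.3,282.4,.005))
for n,c,d in(("mark",(543,358),(355,105)),("ptr",(545,248),(232,300))):
    x,g=tri(T(c),S(d)); l=R.from_euler('z',-p[2]).apply(x-[p[0],p[1],0]); print(n,x,g,l,np.hypot(l[0]+.11,l[2]-.035),np.arctan2(l[2]-.035,l[0]+.11))
M=lambda th:W(p,[[-.11+.188*np.cos(th),-.149,.035+.188*np.sin(th)]])
for th in np.arange(.55,1.01,.05): print(round(th,2),np.round((proj(t,M(th))-[280,170])*5),np.round((proj(s,M(th))-[295,110])*5))
print("handle",W(p,[[.152,0,.035]]))
E
python3 fit.py
```

```text
0 [ 0.47432407 -0.05237968 -0.2352661 ] [-0.4  0.1 -0.1  1.6  0.1  1.4 -0.5 -0.2  0.7 -1.  -0.  -0.6  0.4 -0.4]
1 [ 0.46867014 -0.04579919 -0.25225627] [ 0.4 -0.3 -0.6 -0.8  0.5 -0.6 -0.3  0.7  0.   1.6]
2 [ 0.47172684 -0.0511306  -0.24235424] [-1.   0.6 -0.3  2.1 -0.2  2.6 -0.6  0.5  0.6 -0.1 -0.1  0.1  0.3  0.6
 -0.3 -1.5 -1.3 -1.5 -0.8 -1.3 -1.2  0.1 -1.1  1. ]
jar top (array([ 0.46353364, -0.06645319,  0.10974628]), np.float64(0.002594886930821288)) [ 0.46475933 -0.06650803  0.111     ] [ 0.4623583  -0.06369957  0.111     ]
coaster top [0.4301325  0.32393615 0.005     ] [0.42778958 0.33006779 0.005     ]
mark [ 0.4319481  -0.20680939  0.18070048] 0.000720697335790755 [-0.00125508 -0.16067564  0.18070048] 0.18180782975836815 0.929629259087096
ptr [ 0.50887213 -0.22830147  0.02978826] 0.001295877993407121 [ 0.07857875 -0.16307873  0.02978826] 0.18865075824978494 -0.027629894267972
0.55 [[532. 272.]] [[268. 170.]]
0.6 [[532. 280.]] [[276. 160.]]
0.65 [[531. 288.]] [[285. 150.]]
0.7 [[531. 296.]] [[294. 140.]]
0.75 [[530. 306.]] [[304. 131.]]
0.8 [[528. 316.]] [[314. 122.]]
0.85 [[527. 327.]] [[325. 114.]]
0.9 [[525. 338.]] [[336. 106.]]
0.95 [[524. 350.]] [[348.  99.]]
1.0 [[521. 363.]] [[361.  92.]]
handle [[ 0.61928474 -0.08760888  0.035     ]]
```

Call:
jog_arm(hand=[0, 0, 0, 0, 0, 0, 0, 0, 0, 0], travel=[[0, 0, 0], [0, 0, 0], [0, 0, 0], [0, 0, 0], [0, 0, 0], [0, 0, 0], [0, 0, 0], [0, 0, 0], [0, 0, 0], [0, 0, 0]], angular=[[0, 0, 1], [0, 0, 1], [0, 0, 1], [0, 0, 1], [0, 0, 1], [0, 0, 1], [0, 0, 1], [0, 0, 1], [0, 0, 1], [0, 0, 1]], grip_force=15)

```text
time_s: 1.13
ee_pos: [0.1407, 0.5832, 0.2226]
tool_rot: [0.452, 0.892, -0.0, 0.0]
force: [1.0, 0.5, -0.7]
opening: 0.999
grasp_force: 0.0
```

Call:
jog_arm(hand=[0, 0, 0, 0, 0, 0, 0, 0, 0, 0], travel=[[0, 0, 0], [0, 0, 0], [0, 0, 0], [0, 0, 0], [0, 0, 0], [0, 0, 0], [0, 0, 0], [0, 0, 0], [0, 0, 0], [0, 0, 0]], angular=[[0, 0, 1], [0, 0, 1], [0, 0, 1], [0, 0, 1], [0, 0, 1], [0, 0, 1], [0, 0, 1], [0, 0, 1], [0, 0, 1], [0, 0, 1]])

```text
time_s: 1.97
ee_pos: [0.1407, 0.5831, 0.2225]
tool_rot: [0.73, 0.683, -0.0, 0.0]
force: [-0.0, -0.7, 0.3]
opening: 0.995
grasp_force: 0.0
```

Call:
jog_arm(hand=[0, 0, 0, 0, 0, 0, 0, 0, 0, 0], travel=[[0, 0, 0], [0, 0, 0], [0, 0, 0], [-0.5, 1, 0], [-0.5, 1, 0], [-0.5, 1, 0], [-0.5, 1, 0], [-1, 1, 0], [-1, 1, 0], [-1, 1, 0]], angular=[[0, 0, 1], [0, 0, 1], [0, 0, 0.6], [0, 0, 0], [0, 0, 0], [0, 0, 0], [0, 0, 0], [0, 0, 0], [0, 0, 0], [0, 0, 0]])

```text
time_s: 2.8
ee_pos: [0.253, 0.4513, 0.2226]
tool_rot: [0.788, 0.616, -0.0, 0.0]
force: [-0.2, 0.6, -0.0]
opening: 1.002
grasp_force: 0.0
```

Call:
jog_arm(hand=[0, 0, 0, 0, 0, 0, 0, 0, 0, 0], travel=[[-1, 1, 0], [-1, 1, 0], [-1, 1, 0], [-1, 1, 0], [-1, 1, 0], [-1, 1, 0], [-1, 1, 0], [-1, 1, 0], [-1, 1, 0], [-1, 1, 0]], angular=[[0, 0, 0], [0, 0, 0], [0, 0, 0], [0, 0, 0], [0, 0, 0], [0, 0, 0], [0, 0, 0], [0, 0, 0], [0, 0, 0], [0, 0, 0]])

```text
time_s: 3.63
ee_pos: [0.3988, 0.2087, 0.2228]
tool_rot: [0.788, 0.616, 0.0, 0.0]
force: [0.4, -1.2, 0.2]
opening: 0.996
grasp_force: 0.0
```

Call:
jog_arm(hand=[0, 0, 0, 0, 0, 0, 0, 0, 0, 0], travel=[[-1, 0.6, 0], [-1, 0.6, 0], [-1, 0.6, 0], [-1, 0.6, 0], [-1, 0.6, 0], [-1, 0.6, 0], [-1, 0.6, 0], [-1, 0.6, 0], [-1, 0.6, 0], [-1, 0.6, 0]], angular=[[0, 0, 0], [0, 0, 0], [0, 0, 0], [0, 0, 0], [0, 0, 0], [0, 0, 0], [0, 0, 0], [0, 0, 0], [0, 0, 0], [0, 0, 0]])

```text
time_s: 4.47
ee_pos: [0.4667, -0.0142, 0.2228]
tool_rot: [0.788, 0.616, 0.0, 0.0]
force: [-0.0, 0.6, 0.6]
opening: 1.001
grasp_force: 0.0
```

Call:
jog_arm(hand=[0, 0, 0, 0, 0, 0, 0, 0, 0, 0], travel=[[-0.85, 0.15, 0], [-0.85, 0.15, 0], [-0.85, 0.15, 0], [0, 0, 0], [0, 0, 0.8], [0, 0, 0.8], [0, 0, 0.8], [0, 0, 0.8], [0, 0, 0.6], [0, 0, 0]], angular=[[0, 0, 0], [0, 0, 0], [0, 0, 0], [0, 0, 0], [0, 0, 0], [0, 0, 0], [0, 0, 0], [0, 0, 0], [0, 0, 0], [0, 0, 0]])

```text
time_s: 5.3
ee_pos: [0.4611, -0.0635, 0.1447]
tool_rot: [0.788, 0.616, -0.001, -0.002]
force: [-0.8, -0.1, -1.1]
opening: 0.998
grasp_force: 0.0
```

```bash
python3 - <<'E'
from h import *
t=grab_frame("top");s=grab_frame("side")
a=cv2.resize(t["frame"][170:290,280:410],None,fx=3,fy=3,interpolation=2);b=cv2.resize(s["frame"][110:230,285:415],None,fx=3,fy=3,interpolation=2)
cv2.imwrite("pics/g.png",np.hstack([a,b])[:,:,::-1])
E
```

```text
(no output)
```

View pics/g.png

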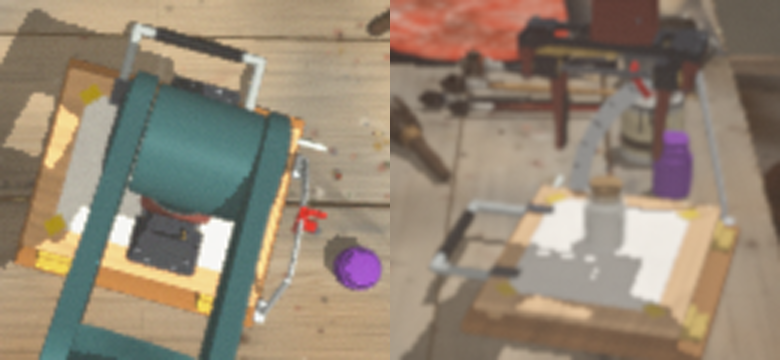

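Side view: the fingers, at x≈562 and 660, straddle the jar at x≈606, so it is roughly centred. Going down to grasp.

Call:
jog_arm(hand=[0, 0, 0, 0, 0, 0, 0, 0, 0, 0], travel=[[-0.1, 0.1, 0.7], [0, 0, 0.7], [0, 0, 0.7], [0, 0, 0.7], [0, 0, 0.7], [0, 0, 0.6], [0, 0, 0.5], [0, 0, 0.1], [0, 0, 0], [0, 0, 0]], angular=[[0, 0, 0], [0, 0, 0], [0, 0, 0], [0, 0, 0], [0, 0, 0], [0, 0, 0], [0, 0, 0], [0, 0, 0], [0, 0, 0], [0, 0, 0]])

```text
time_s: 6.23
ee_pos: [0.4652, -0.0672, 0.0535]
tool_rot: [0.788, 0.616, 0.0, 0.001]
force: [0.5, 1.0, -0.3]
opening: 1.001
grasp_force: 0.0
```

Call:
jog_arm(hand=[0.2, 0.4, 0.6, 0.6, 0.7, 0.7, 0.7, 0.7, 0.7, 0.7], travel=[[0, 0, 0], [0, 0, 0], [0, 0, 0], [0, 0, 0], [0, 0, 0], [0, 0, 0], [0, 0, 0], [0, 0, 0], [0, 0, 0], [0, 0, 0]], angular=[[0, 0, 0], [0, 0, 0], [0, 0, 0], [0, 0, 0], [0, 0, 0], [0, 0, 0], [0, 0, 0], [0, 0, 0], [0, 0, 0], [0, 0, 0]], grip_force=15)

```text
time_s: 7.07
ee_pos: [0.464, -0.067, 0.0527]
tool_rot: [0.788, 0.616, -0.0, -0.0]
force: [-1.6, 1.1, 2.5]
opening: 0.515
grasp_force: 15.0
```

Call:
jog_arm(hand=[0.7, 0.7, 0.7, 0.7, 0.7, 0.7, 0.7, 0.7, 0.7, 0.7], travel=[[0, 0, -0.5], [0, 0, -0.9], [0, 0, -0.9], [0, 0, -0.9], [0, 0, -0.8], [0.6, -0.3, 0], [0.9, -0.3, 0], [0.9, -0.3, 0], [0.9, -0.3, 0], [0.9, -0.3, 0]], angular=[[0, 0, 0], [0, 0, 0], [0, 0, 0], [0, 0, 0], [0, 0, 0], [0, 0, 0], [0, 0, 0], [0, 0, 0], [0, 0, 0], [0, 0, 0]])

```text
time_s: 7.9
ee_pos: [0.4553, 0.0224, 0.1325]
tool_rot: [0.788, 0.616, -0.0, 0.0]
force: [-0.2, -0.2, -1.5]
opening: 0.516
grasp_force: 15.0
```

Call:
jog_arm(hand=[0.7, 0.7, 0.7, 0.7, 0.7, 0.7, 0.7, 0.7, 0.7, 0.7], travel=[[0.9, -0.3, 0], [0.9, -0.3, 0], [0.9, -0.3, 0], [0.9, -0.3, 0], [0.9, -0.3, 0], [0.9, -0.3, 0], [0.9, -0.3, 0], [0.9, -0.3, 0], [0.9, -0.3, 0], [0.9, -0.3, 0]], angular=[[0, 0, 0], [0, 0, 0], [0, 0, 0], [0, 0, 0], [0, 0, 0], [0, 0, 0], [0, 0, 0], [0, 0, 0], [0, 0, 0], [0, 0, 0]])

```text
time_s: 8.73
ee_pos: [0.4404, 0.2117, 0.1324]
tool_rot: [0.788, 0.616, -0.0, -0.0]
force: [0.1, 0.2, -0.8]
opening: 0.517
grasp_force: 15.0
```

Call:
jog_arm(hand=[0.7, 0.7, 0.7, 0.7, 0.7, 0.7, 0.7, 0.7, 0.7, 0.7], travel=[[0.9, -0.3, 0], [0.9, -0.3, 0], [0.9, -0.3, 0], [0.9, -0.3, 0], [0.9, -0.3, 0], [0.6, -0.3, 0], [0.4, -0.1, 0], [0, 0, 0], [0, 0, 0], [0, 0, 0]], angular=[[0, 0, 0], [0, 0, 0], [0, 0, 0], [0, 0, 0], [0, 0, 0], [0, 0, 0], [0, 0, 0], [0, 0, 0], [0, 0, 0], [0, 0, 0]])

```text
time_s: 9.57
ee_pos: [0.4302, 0.3259, 0.1325]
tool_rot: [0.788, 0.616, -0.0, 0.0]
force: [0.0, 0.2, -1.3]
opening: 0.518
grasp_force: 15.0
```

```bash
python3 - <<'E'
from h import *
s=grab_frame("side"); print(get_state()["ee_pos"],get_state()["opening"])
crop(s,300,160,180,150,4,"pics/c.png")
E
```

```text
[0.43031996 0.32577167 0.13251275] 0.5159946154386631
```

View pics/c.png

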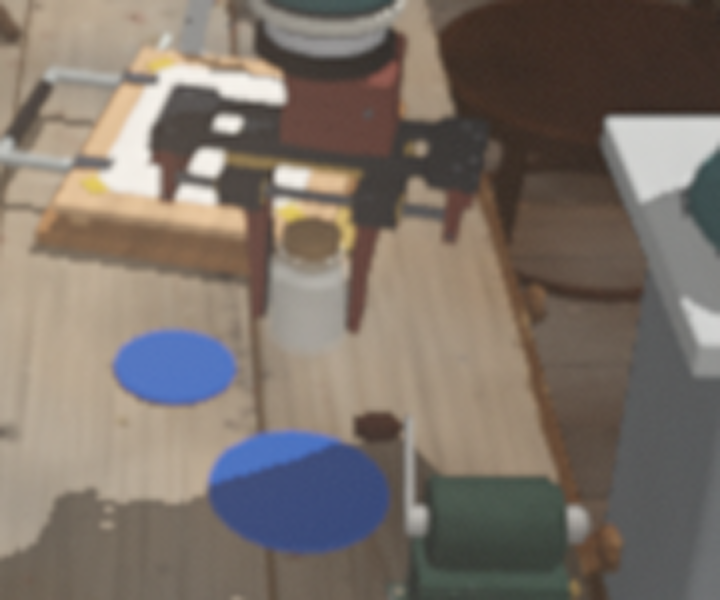

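The jar hangs upright in the fingers at crop (308,290), and the large coaster is at (300,492). The green vise near (490,520) has to be kept clear, so I work out where it is.

```bash
python3 - <<'E'
from h import *
s=grab_frame("side");t=grab_frame("top")
S=lambda c:((np.array(c)+.5)/4-.5)+[300,160]
# vise top nearest-board edge left/right in side view & top view left-most
for z in(0,.04,.08):
    print(z,[np.round(at(s,*S(c),z)[:2],3) for c in((432,480),(560,480),(410,420),(412,560),(565,595))],[np.round(at(t,*c,z)[:2],3) for c in((195,256),(195,283),(182,246))])
from fit import tri
print(tri((185,248),S((410,420))), tri((194,258),S((565,482))), tri((194,258),S((432,482))))
crop(t,150,200,120,100,5,"pics/v.png")
E
```

```text
0 [array([0.345, 0.311]), array([0.267, 0.309]), array([0.352, 0.252]), array([0.365, 0.384]), array([0.282, 0.41 ])] [array([0.378, 0.407]), array([0.29 , 0.402]), array([0.41 , 0.451])]
0.04 [array([0.354, 0.36 ]), array([0.28 , 0.357]), array([0.361, 0.304]), array([0.373, 0.428]), array([0.295, 0.453])] [array([0.378, 0.396]), array([0.293, 0.392]), array([0.41 , 0.439])]
0.08 [array([0.363, 0.408]), array([0.294, 0.406]), array([0.37 , 0.355]), array([0.382, 0.473]), array([0.307, 0.497])] [array([0.379, 0.385]), array([0.295, 0.381]), array([0.409, 0.428])]
0 [ 0.47432407 -0.05237968 -0.2352661 ] [-0.4  0.1 -0.1  1.6  0.1  1.4 -0.5 -0.2  0.7 -1.  -0.  -0.6  0.4 -0.4]
1 [ 0.46867014 -0.04579919 -0.25225627] [ 0.4 -0.3 -0.6 -0.8  0.5 -0.6 -0.3  0.7  0.   1.6]
2 [ 0.47172684 -0.0511306  -0.24235424] [-1.   0.6 -0.3  2.1 -0.2  2.6 -0.6  0.5  0.6 -0.1 -0.1  0.1  0.3  0.6
 -0.3 -1.5 -1.3 -1.5 -0.8 -1.3 -1.2  0.1 -1.1  1. ]
jar top (array([ 0.46353364, -0.06645319,  0.10974628]), np.float64(0.002594886930821288)) [ 0.46475933 -0.06650803  0.111     ] [ 0.4623583  -0.06369957  0.111   
[... 276 characters left out ...]
877993407121 [ 0.07857875 -0.16307873  0.02978826] 0.18865075824978494 -0.027629894267972
0.55 [[532. 272.]] [[268. 170.]]
0.6 [[532. 280.]] [[276. 160.]]
0.65 [[531. 288.]] [[285. 150.]]
0.7 [[531. 296.]] [[294. 140.]]
0.75 [[530. 306.]] [[304. 131.]]
0.8 [[528. 316.]] [[314. 122.]]
0.85 [[527. 327.]] [[325. 114.]]
0.9 [[525. 338.]] [[336. 106.]]
0.95 [[524. 350.]] [[348.  99.]]
1.0 [[521. 363.]] [[361.  92.]]
handle [[ 0.61928474 -0.08760888  0.035     ]]
(array([0.39060855, 0.40774407, 0.12149386]), np.float64(0.023839981335171626)) (array([0.33177222, 0.39856847, 0.07711561]), np.float64(0.08311806866463904)) (array([0.36640529, 0.39275802, 0.06622338]), np.float64(0.011749987290523596))
```

View pics/v.png

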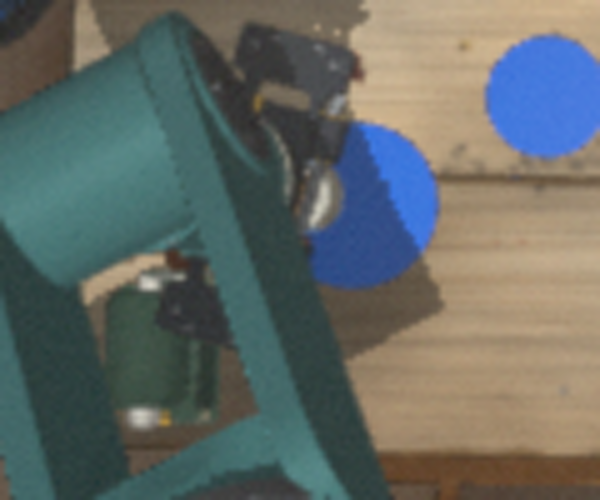

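The vise is at about x .29–.38, y .39–.48, close to the gripper body's end. I turn the tool about 44° to clear it before lowering.

Call:
jog_arm(hand=[0.7, 0.7, 0.7, 0.7, 0.7, 0.7, 0.7, 0.7, 0.7, 0.7], travel=[[0, 0, 0], [0, 0, 0], [0, 0, 0], [0, 0, 0], [0, 0, 0], [0, 0, 0], [0, 0, 0], [0, 0, 0], [0, 0, 0], [0, 0, 0]], angular=[[0, 0, -1], [0, 0, -1], [0, 0, -1], [0, 0, -1], [0, 0, -1], [0, 0, -1], [0, 0, -1], [0, 0, -1], [0, 0, -1], [0, 0, -1]])

```text
time_s: 10.65
ee_pos: [0.4305, 0.3264, 0.1327]
tool_rot: [0.528, 0.849, -0.0, 0.0]
force: [1.1, -0.3, -1.6]
opening: 0.516
grasp_force: 15.0
```

Call:
jog_arm(hand=[0.7, 0.7, 0.7, 0.7, 0.7, 0.7, 0.7, 0.7, 0.7, 0.7], travel=[[0, 0, 0], [0, 0, 0.8], [0, 0, 0.8], [0, 0, 0.8], [0, 0, 0.8], [0, 0, 0.8], [0, 0, 0.7], [0, 0, 0.5], [0, 0, 0.3], [0, 0, 0.15]], angular=[[0, 0, -1], [0, 0, 0], [0, 0, 0], [0, 0, 0], [0, 0, 0], [0, 0, 0], [0, 0, 0], [0, 0, 0], [0, 0, 0], [0, 0, 0]])

```text
time_s: 11.48
ee_pos: [0.4302, 0.3264, 0.019]
tool_rot: [0.5, 0.866, -0.0, -0.0]
force: [-0.6, 0.2, -1.3]
opening: 0.517
grasp_force: 15.0
```

Call:
jog_arm(hand=[0.7, 0.7, 0.7, 0.7, 0.7, 0.7, 0.7, 0.7, 0.7, 0.7], travel=[[0, 0, 0.05], [0, 0, 0.05], [0, 0, 0], [0, 0, 0], [0, 0, 0], [0, 0, 0], [0, 0, 0], [0, 0, 0], [0, 0, 0], [0, 0, 0]], angular=[[0, 0, 0], [0, 0, 0], [0, 0, 0], [0, 0, 0], [0, 0, 0], [0, 0, 0], [0, 0, 0], [0, 0, 0], [0, 0, 0], [0, 0, 0]])

```text
time_s: 12.32
ee_pos: [0.4305, 0.3267, 0.0177]
tool_rot: [0.5, 0.866, 0.0, 0.0]
force: [-0.4, 0.0, -0.1]
opening: 0.515
grasp_force: 15.0
```

Call:
jog_arm(hand=[0.45, 0.42, 0.4, 0.35, 0.3, 0.25, 0.2, 0.2, 0.2, 0.2], travel=[[0, 0, 0], [0, 0, 0], [0, 0, 0], [0, 0, 0], [0, 0, 0], [0, 0, 0], [0, 0, 0], [0, 0, 0], [0, 0, 0], [0, 0, 0]], angular=[[0, 0, 0], [0, 0, 0], [0, 0, 0], [0, 0, 0], [0, 0, 0], [0, 0, 0], [0, 0, 0], [0, 0, 0], [0, 0, 0], [0, 0, 0]])

```text
time_s: 13.15
ee_pos: [0.4304, 0.3267, 0.0176]
tool_rot: [0.5, 0.866, -0.0, 0.0]
force: [-0.1, -0.1, -0.0]
opening: 0.801
grasp_force: 0.0
```

Call:
jog_arm(hand=[0.2, 0.2, 0.2, 0.2, 0.2, 0.2, 0.2, 0.2, 0.2, 0.2], travel=[[0, 0, -0.3], [0, 0, -0.6], [0, 0, -0.8], [0, 0, -0.8], [0, 0, -0.8], [0, 0, -1], [0, 0, -1], [0, 0, -1], [0, 0, -1], [0, 0, -1]], angular=[[0, 0, 0], [0, 0, 0], [0, 0, 0], [0, 0, 0], [0, 0, 0], [0, 0, 0], [0, 0, 0], [0, 0, 0], [0, 0, 0], [0, 0, 0]])

```text
time_s: 13.98
ee_pos: [0.4302, 0.3266, 0.1851]
tool_rot: [0.5, 0.866, 0.0, 0.0]
force: [0.6, -0.8, 0.4]
opening: 0.805
grasp_force: 0.0
```

Call:
jog_arm(hand=[0.5, 0.5, 0.5, 0.5, 0.5, 0.5, 0.5, 0.5, 0.5, 0.5], travel=[[0, 0, 0], [0, 0, 0], [0, 0, 0], [0, 0, 0], [0, 0, 0], [0, 0, 0], [0, 0, 0], [0, 0, 0], [0, 0, 0], [0, 0, 0]], angular=[[0, 0, 1], [0, 0, 1], [0, 0, 1], [0, 0, 1], [0, 0, 1], [0, 0, 1], [0, 0, 1], [0, 0, 1], [0, 0, 1], [0, 0, 1]])

```text
time_s: 14.82
ee_pos: [0.4302, 0.3266, 0.184]
tool_rot: [0.767, 0.642, -0.0, 0.0]
force: [0.6, 0.2, -0.6]
opening: 0.503
grasp_force: 0.0
```

```bash
python3 - <<'E'
from h import *
s=grab_frame("side")
crop(s,290,150,160,150,4,"pics/p.png")
E
```

```text
(no output)
```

View pics/p.png

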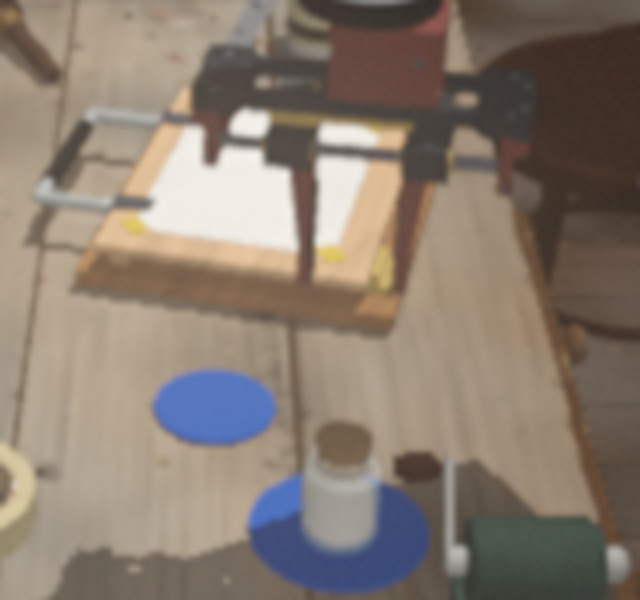

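Side view: the jar stands upright at the centre of the large coaster, base at (340,530) against coaster centre (339,532). Going to the handle now.

Call:
jog_arm(hand=[0.5, 0.5, 0.5, 0.5, 0.5, 0.5, 0.5, 0.5, 0.5, 0.5], travel=[[0, 0, 0], [-1, 0.8, 0], [-1, 0.8, 0], [-1, 0.8, 0], [-1, 0.8, 0], [-1, 0.8, 0], [-1, 0.8, 0], [-1, 0.8, 0], [-1, 0.8, 0], [-1, 0.8, 0]], angular=[[0, 0, 1], [0, 0, 0], [0, 0, 0], [0, 0, 0], [0, 0, 0], [0, 0, 0], [0, 0, 0], [0, 0, 0], [0, 0, 0], [0, 0, 0]])

```text
time_s: 15.7
ee_pos: [0.527, 0.1161, 0.1841]
tool_rot: [0.787, 0.617, 0.0, 0.0]
force: [0.2, -0.1, -0.0]
opening: 0.498
grasp_force: 0.0
```

Call:
jog_arm(hand=[0.5, 0.5, 0.5, 0.5, 0.5, 0.5, 0.5, 0.5, 0.5, 0.5], travel=[[-1, 0.8, 0], [-1, 0.8, 0], [-1, 0.8, 0], [-1, 0.8, 0], [-1, 0.8, 0], [-1, 0.8, 0], [-1, 0.8, 0], [-1, 0.8, 0], [-0.8, 0.55, 0], [0, 0, 0]], angular=[[0, 0, 0], [0, 0, 0], [0, 0, 0], [0, 0, 0], [0, 0, 0], [0, 0, 0], [0, 0, 0], [0, 0, 0], [0, 0, 0], [0, 0, 0]])

```text
time_s: 16.53
ee_pos: [0.6207, -0.0907, 0.184]
tool_rot: [0.788, 0.615, 0.0, 0.001]
force: [1.2, 0.3, 1.3]
opening: 0.5
grasp_force: 0.0
```

Call:
jog_arm(hand=[0.5, 0.5, 0.5, 0.5, 0.5, 0.5, 0.5, 0.5, 0.5, 0.5], travel=[[0, 0, 0.8], [0, 0, 0.8], [0, 0, 0.8], [0, 0, 0.8], [0, 0, 0.8], [0, 0, 0.8], [0, 0, 0.8], [0, 0, 0], [0, 0, 0], [0, 0, 0]], angular=[[0, 0, 0], [0, 0, 0], [0, 0, 0], [0, 0, 0], [0, 0, 0], [0, 0, 0], [0, 0, 0], [0, 0, 0], [0, 0, 0], [0, 0, 0]])

```text
time_s: 17.37
ee_pos: [0.6194, -0.0867, 0.0726]
tool_rot: [0.788, 0.616, 0.0, 0.0]
force: [0.6, -0.2, -0.1]
opening: 0.499
grasp_force: 0.0
```

```bash
python3 - <<'E'
from h import *
t=grab_frame("top");s=grab_frame("side");print(get_state()["ee_pos"])
a=cv2.resize(t["frame"][150:270,290:400],None,fx=3.5,fy=3.5,interpolation=2);b=cv2.resize(s["frame"][130:250,265:375],None,fx=3.5,fy=3.5,interpolation=2)
cv2.imwrite("pics/hd.png",np.hstack([a,b])[:,:,::-1])
E
```

```text
[ 0.61995089 -0.08704441  0.07301454]
```

View pics/hd.png

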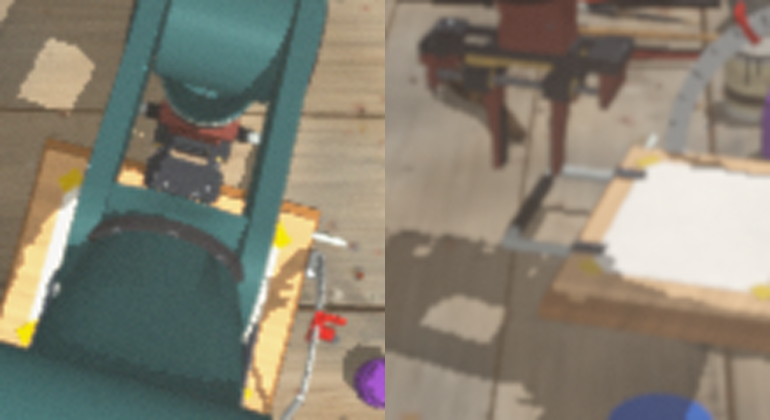

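Side view: the fingertips at (500,165) and (560,165) straddle the bar, whose middle is at (532,208). Descending and gripping.

Call:
jog_arm(hand=[0.5, 0.5, 0.5, 0.5, 0.5, 0.5, 0.5, 0.5, 0.5, 0.5], travel=[[0, 0, 0.4], [0, 0, 0.4], [0, 0, 0.4], [0, 0, 0.4], [0, 0, 0.4], [0, 0, 0.4], [0, 0, 0.3], [0, 0, 0], [0, 0, 0], [0, 0, 0]], angular=[[0, 0, 0], [0, 0, 0], [0, 0, 0], [0, 0, 0], [0, 0, 0], [0, 0, 0], [0, 0, 0], [0, 0, 0], [0, 0, 0], [0, 0, 0]])

```text
time_s: 18.3
ee_pos: [0.6194, -0.0871, 0.0178]
tool_rot: [0.788, 0.616, 0.0, 0.0]
force: [0.3, 0.9, 1.3]
opening: 0.499
grasp_force: 0.0
```

Call:
jog_arm(hand=[0.6, 0.7, 0.8, 0.9, 1, 1, 1, 1, 1, 1], travel=[[0, 0, 0], [0, 0, 0], [0, 0, 0], [0, 0, 0], [0, 0, 0], [0, 0, 0], [0, 0, 0], [0, 0, 0], [0, 0, 0], [0, 0, 0]], angular=[[0, 0, 0], [0, 0, 0], [0, 0, 0], [0, 0, 0], [0, 0, 0], [0, 0, 0], [0, 0, 0], [0, 0, 0], [0, 0, 0], [0, 0, 0]], grip_force=25)

```text
time_s: 19.13
ee_pos: [0.619, -0.0871, 0.0179]
tool_rot: [0.788, 0.616, -0.0, 0.0]
force: [-1.4, 1.2, 5.2]
opening: 0.16
grasp_force: 25.0
```

Call:
jog_arm(hand=[1, 1, 1, 1, 1, 1, 1, 1, 1, 1], travel=[[0, -0.01, -0.59], [0, -0.04, -0.59], [0, -0.07, -0.59], [0, -0.09, -0.58], [0, -0.12, -0.58], [0, -0.14, -0.57], [0, -0.17, -0.56], [0, -0.2, -0.56], [0, -0.22, -0.55], [0, -0.24, -0.54]], angular=[[0, 0, 0], [0, 0, 0], [0, 0, 0], [0, 0, 0], [0, 0, 0], [0, 0, 0], [0, 0, 0], [0, 0, 0], [0, 0, 0], [0, 0, 0]])

```text
time_s: 19.97
ee_pos: [0.5944, -0.0809, 0.1335]
tool_rot: [0.788, 0.616, 0.001, 0.001]
force: [3.1, 0.2, -1.4]
opening: 0.164
grasp_force: 25.0
```

Call:
jog_arm(hand=[1, 1, 1, 1, 1, 1, 1, 1, 1, 1], travel=[[0, -0.27, -0.53], [0, -0.29, -0.51], [0, -0.31, -0.5], [0, -0.34, -0.48], [0, -0.36, -0.47], [0, -0.38, -0.45], [0, -0.4, -0.43], [0, -0.42, -0.42], [0, -0.44, -0.4], [0, -0.45, -0.38]], angular=[[0, 0, 0], [0, 0, 0], [0, 0, 0], [0, 0, 0], [0, 0, 0], [0, 0, 0], [0, 0, 0], [0, 0, 0], [0, 0, 0], [0, 0, 0]])

```text
time_s: 20.8
ee_pos: [0.5262, -0.0638, 0.2265]
tool_rot: [0.788, 0.616, 0.003, 0.004]
force: [7.4, -0.6, 5.8]
opening: 0.163
grasp_force: 25.0
```

```bash
python3 - <<'E'
from h import *
t=grab_frame("top");s=grab_frame("side");st=get_state();print(st["ee_pos"],st["opening"],st["force"],st["grasp_force"])
a=cv2.resize(t["frame"][215:265,365:405],None,fx=10,fy=10,interpolation=2);b=cv2.resize(s["frame"][120:170,345:385],None,fx=10,fy=10,interpolation=2)
cv2.imwrite("pics/m.png",np.hstack([a,b])[:,:,::-1])
E
```

```text
[ 0.52542556 -0.06357959  0.2271827 ] 0.16371798087295436 [ 6.18209222 -0.75904395  5.48061246] 25.002521574497223
```

View pics/m.png

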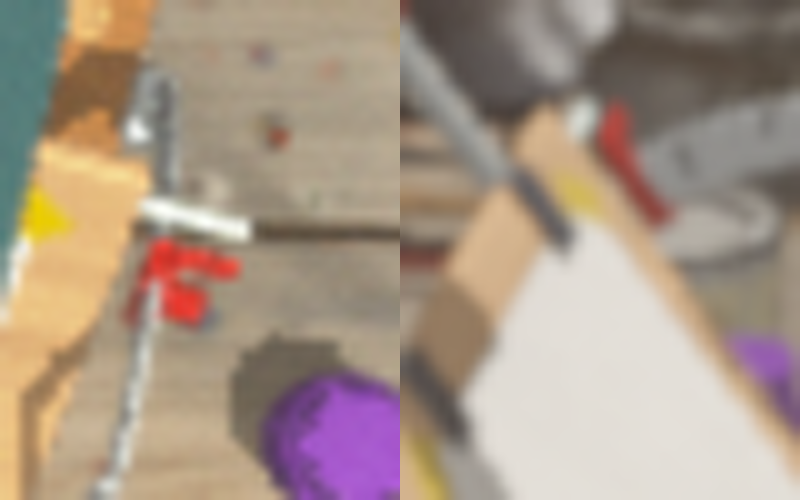

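Top crop: the pointer tip is at (250,228) and the red prong tip at (240,267), so it is about 4 px (≈0.07 rad) short. The side crop agrees, with the pin at (583,118) and the mark at (613,112). I raise by about 0.065 rad.

Call:
jog_arm(hand=[1, 1, 1, 1, 1, 1, 1, 1, 1, 1], travel=[[0, -0.11, -0.09], [0, -0.11, -0.09], [0, -0.11, -0.09], [0, -0.11, -0.09], [0, -0.11, -0.09], [0, -0.11, -0.09], [0, 0, 0], [0, 0, 0], [0, 0, 0], [0, 0, 0]], angular=[[0, 0, 0], [0, 0, 0], [0, 0, 0], [0, 0, 0], [0, 0, 0], [0, 0, 0], [0, 0, 0], [0, 0, 0], [0, 0, 0], [0, 0, 0]])

```text
time_s: 21.73
ee_pos: [0.5135, -0.0606, 0.237]
tool_rot: [0.788, 0.616, 0.003, 0.003]
force: [7.5, 0.1, 8.0]
opening: 0.164
grasp_force: 25.0
```

```bash
cat > m.py <<'E'
from h import *
t=grab_frame("top");s=grab_frame("side");st=get_state();print(st["ee_pos"],st["opening"],st["force"],np.abs(st["qd"]).max())
a=t["frame"].astype(int);b=s["frame"].astype(int)
def show(a,r,c):
    for v in range(*r):
        print(v," ".join(("R" if p[0]-p[1]>60 and p[0]-p[2]>60 and p[1]<110 else "W" if p.min()>175 and np.ptp(p)<35 else "w" if p.min()>150 and np.ptp(p)<35 else ".")+"%3d"%p[1] for p in a[v,c[0]:c[1]]))
show(a,(232,250),(377,393)); print(); show(b,(124,145),(358,374))
E
python3 m.py
```

```text
[ 0.51349901 -0.0605963   0.2369772 ] 0.16138024562349085 [6.84551825e+00 7.47657184e-03 7.80461859e+00] 0.0008522772854881302
232 .146 .147 .147 .132 .130 w168 .149 .146 .155 .161 .150 .140 .139 .144 .146 .155
233 .145 .146 .147 .130 .118 .151 .136 .128 .153 w182 w171 .147 .142 .143 .142 .147
234 .181 .158 .139 .133 .130 w165 .139 .137 .158 w183 w175 .148 .137 .135 .137 .137
235 .202 .190 .156 .134 .146 w170 .145 .143 .163 w173 .163 .144 .137 .137 .132 .136
236 .213 .215 .165 .134 .148 .159 .131 .120 .138 .150 .148 .146 .138 .137 .137 .137
237 .193 .205 .175 .155 w158 .122 . 94 . 86 . 86 . 93 . 92 . 94 . 89 . 94 . 98 .105
238 .189 .218 W242 W242 W237 W194 .150 .125 .109 . 97 . 87 . 84 . 84 . 79 . 80 . 81
239 .181 .174 W198 W219 W241 W243 W241 W238 W214 w189 .158 .151 .135 .127 .123 .121
240 .179 .149 .121 R100 .125 .152 .211 W240 W242 W242 W239 W232 w177 .149 .148 .140
241 .156 .135 R 83 R 63 R 62 R 75 R105 .123 .133 .166 W215 W238 w186 .153 .147 .147
242 .137 .115 R 70 R 78 R 70 R 91 .131 .119 R101 R 98 R109 .138 .151 .149 .149 .150
243 .148 .112 R 94 .146 R 98 R 65 R 87 . 97 .114 
[... 1603 characters left out ...]
132 .138 .143 .142 .136 .122
137 .153 .123 . 99 .102 .129 .159 .175 .179 .177 .169 .151 .137 .139 .142 .141 .131
138 .176 .151 .114 . 96 .109 .140 .167 .179 .180 .176 .165 .139 .130 .139 .141 .139
139 .182 .169 .132 .100 . 97 .120 .158 .181 .183 .179 .171 .151 .130 .130 .136 .137
140 .179 .174 .150 .116 . 96 .106 .148 .184 .190 .185 .177 .167 .146 .125 .127 .141
141 .177 .176 .168 .143 .111 . 98 .133 w184 W202 W199 .189 .175 .160 .133 .135 .159
142 .177 .175 .173 .163 .142 .115 .134 W191 W212 W215 W205 .186 .169 .154 .155 w169
143 .176 .174 .172 .177 w179 .155 w157 W200 W217 W220 W214 W196 .178 .171 .171 w173
144 .175 .173 .176 W194 W204 W194 W190 W209 W217 W219 W218 W207 .192 .180 .176 .175
```

The pin now covers the mark in both views, about 0.01 rad short. A small final nudge, then settle.

Call:
jog_arm(hand=[1, 1, 1, 1, 1, 1, 1, 1, 1, 1], travel=[[0, -0.05, -0.05], [0, -0.05, -0.05], [0, 0, 0], [0, 0, 0], [0, 0, 0], [0, 0, 0], [0, 0, 0], [0, 0, 0], [0, 0, 0], [0, 0, 0]], angular=[[0, 0, 0], [0, 0, 0], [0, 0, 0], [0, 0, 0], [0, 0, 0], [0, 0, 0], [0, 0, 0], [0, 0, 0], [0, 0, 0], [0, 0, 0]])

```text
time_s: 22.67
ee_pos: [0.5112, -0.06, 0.2388]
tool_rot: [0.788, 0.616, 0.003, 0.003]
force: [7.8, -0.2, 6.2]
opening: 0.162
grasp_force: 25.0
```

```bash
python3 m.py | sed -n '1p;8,13p;24,30p'; python3 -c "
from rig import *
print(job_done())"
```

```text
[ 0.51120493 -0.06003143  0.23875664] 0.16066126880201298 [ 6.99420639 -0.31988735  6.40657084] 0.0007025002704462476
238 .191 .216 W233 W200 w165 .141 .114 . 98 . 86 . 84 . 84 . 84 . 83 . 82 . 81 . 81
239 .198 W229 W240 W243 W243 W237 W216 w189 .161 .153 .137 .129 .127 .129 .125 .122
240 .188 .165 .146 .151 W209 W239 W242 W243 W240 W235 W209 w178 .151 .146 .147 .145
241 .162 .138 R 80 R 71 R 90 .121 .149 .183 W218 W242 W243 W235 w181 .152 .150 .148
242 .142 .114 R 67 R 79 R 70 R 92 .135 .129 .124 .136 .150 .171 .156 .148 .152 .151
243 .143 .111 R 97 .149 R 98 R 71 R 86 . 98 .117 .138 .141 .149 .147 .149 .148 .149
127 .115 .137 .155 .148 .126 . 95 . 79 . 94 .118 .106 . 89 . 85 . 87 . 89 . 90 . 88
128 . 95 .106 .117 .122 .123 .115 .101 .135 w171 .148 .104 . 92 . 92 . 97 . 99 . 97
129 . 86 . 85 . 95 .125 .151 .149 .144 W183 W204 w173 .117 . 94 . 96 .100 .101 . 99
130 . 81 . 71 . 99 .150 .175 .173 .175 W207 W205 .158 .106 . 91 . 95 . 98 . 99 . 98
131 . 99 . 87 .124 .167 .180 .176 .181 W200 w177 .124 . 92 . 92 . 95 . 98 .100 .103
132 .136 .127 .153 .174 .177 .172 .175 .179 .147 .100 . 88 . 94 . 98 .104 .114 .121
133 w159 .155 .159 .166 .170 .171 .172 .170 .148 .110 . 94 .101 .112 .125 .132 .136
the job is handed in; nothing more can be done
None
```

I handed the job in at about 23 s: the jar stands upright in the middle of the large blue coaster, and the gripper holds the board still with its pointer on the red mark in both camera views. The job's verdict was not returned.

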